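# Brace the yerbera and unscrew its tight cap

### The job

Stand the closed white yerbera down fully in the square steel cradle, upright and with its cap still tight, so that the cradle stops it from turning. Then unscrew the cap counter-clockwise (seen from above), stop turning once the threads let go, about a fifth of a turn, and lift the cap just clear of the neck. Finish while still holding the cap level in the gripper, just above the mouth, with the yerbera still seated in the cradle; leave the other things where they are.

Things in the scene. Friction and masses are not known exactly. Their poses are not given: they have to be found in the camera images.
- yerbera: Loose white plastic canister, 0.3-0.65 kg, standing on the shelf at any yaw, cap on. Square body 80 x 80 mm with rounded edges, 80 mm high; 70 mm square shoulder up to 88 mm; round neck. Origin: centre of underside, z up, x and y square to its sides. On the bare shelf it turns along with the tight cap; in the cradle it cannot. Lift it by its cap.
- mouth (a point): Centre of the yerbera's neck rim, 117 mm above its underside on its axis. Neck 46 mm across, thread ramps out to 55 mm. In it a sprung round black rubber seal plate, 36 mm across: its top is 119 mm above the underside when closed, 121.5 mm with the cap off; closed, it pushes the cap up with about 30 N.
- cap: Loose white ribbed round screw cap, 64 mm across, 26 mm high, 50 g, hollow below (58 mm inside). Origin: centre of lower edge, z up, x towards its latch. Closed: origin on the yerbera's axis, 97 to 98 mm above its underside, x along the yerbera's x. Up to 1.5 mm sideways play. Grip it across the diameter from above, tool down, with 60 N or more; it carries the closed yerbera.
- cap_grip (a point): Point on the cap's axis 16 mm above its lower edge (closed: 113 mm above the yerbera's underside): a good TCP height, tips 6 mm over the shoulder. Takes 0.2 to 0.5 N m to turn, fading as it frees. Counter-clockwise from above it rises 2.5 mm over the first 0.8 rad and is free by 0.9 rad; it lifts straight off from there to 1.6 rad, then meets a stop. Stop at about 1.2 rad.
- cap_latch (a point): Small white sliding latch tab on top of the cap, 24 mm from its axis along the cap's x, 29 mm above its lower edge (3 mm proud of the top). It shows how far the cap has turned: it starts on the yerbera's +x side. Clockwise the closed cap is against a stop at once. When turned, the cap may lag the gripper by 0.1 rad.
- cradle: Square dark steel nest fixed to the shelf. Origin: centre of underside, z up, x and y square to its walls. Floor 6 mm thick; upright walls 28 mm high, 86 mm apart inside (3 mm play on each side of the yerbera); above, lips flared at 45 degrees up to 41 mm high, 114 mm apart, guide it in. About 118 mm wide outside. The yerbera fits at any of the four quarter turns.
- mate_cup: Bystander: red enamel mate cup with a handle, 76 mm across, 80 mm high. Origin at the centre of its underside.
- bombilla: Bystander: steel bombilla (drinking straw) lying flat, about 190 mm long, 12 mm high. Origin near its middle, on the shelf.
- spoon: Bystander: white ceramic spoon lying along its x axis, 150 mm long, low. Origin on the shelf near its middle.
- tins: Bystander: stacked pair of round aluminium tins with a wire handle, 115 mm across, 143 mm high with the handle. Origin at the centre of its underside.
Things that resemble listed ones, but are neither listed nor needed, are in the scene too. What is meant by the cap is not red, and is the larger of those in its own colour.

How it is judged (in metres and radians):
On the way, in this order (a step that is already met when the one before it is completed fails the run):
1. the yerbera stands fully down in the cradle, upright, with its cap still tight (horizontal distance between yerbera and cradle below 0.007 m and z of yerbera in the frame of cradle below 0.009 m and angle between yerbera's own z axis and vertical below 0.06 rad and z of cap in the frame of yerbera below 0.1 m and x of cap_latch in the frame of yerbera above 0.021 m and linear speed of yerbera below 0.03 m/s), for 0.2 s.
2. the cap has been turned at least 43 degrees counter-clockwise until the threads let go, still on the neck, the yerbera held in the cradle (horizontal distance between yerbera and cradle below 0.007 m and z of yerbera in the frame of cradle below 0.009 m and angle between yerbera's own z axis and vertical below 0.06 rad and x of cap_latch in the frame of yerbera below 0.0175 m and y of cap_latch in the frame of yerbera above 0 m and z of cap in the frame of yerbera below 0.108 m), for 0.1 s.
At the end, for the whole second after the job is handed in: Cap gripped (over 2 N), still, level to 0.2 rad, lower edge 124-172 mm over the yerbera's underside, within 20 mm of the neck axis, not touching the yerbera, latch 40-110 deg counter-clockwise of its x; yerbera upright (0.06 rad), within 3 mm of the cradle floor and 7 mm of its centre (horizontal distance between yerbera and cradle below 0.007 m and z of yerbera in the frame of cradle below 0.009 m and angle between yerbera's own z axis and vertical below 0.06 rad and z of cap in the frame of yerbera between 0.124 and 0.172 m and horizontal distance between cap and yerbera below 0.02 m and angle between cap's own z axis and vertical below 0.2 rad and x of cap_latch in the frame of yerbera between -0.0085 and 0.0185 m and y of cap_latch in the frame of yerbera above 0 m and contact force between the fingers and cap above 2 N and contact force between cap and yerbera below 0.1 N and linear speed of cap below 0.03 m/s); the arm keeps its last pose, push and grip.
It fails at once if another thing was moved by more than 30 mm (distance of any of mate_cup, bombilla, spoon, tins from where it was at the start of the episode above 0.03 m).
It fails at once if the yerbera was tipped over (angle between yerbera's own z axis and vertical above 0.6 rad).
It fails at once if the cap was turned more than about 120 degrees (x of cap_latch in the frame of yerbera below -0.012 m and horizontal distance between cap and yerbera below 0.02 m).
It also fails if it takes over 45 s, if anything falls off the work surface, if the arm or the gripper's body presses on something with over 40 N, if the wrist force passes 120 N, or if a joint passes its speed limit or range.

### The arm

A 6-joint arm with a two-finger parallel gripper is mounted at the origin on the work surface. World frame = base frame: x ahead of the robot, y to its left, z up, the work surface at z = 0. Lengths are in mm, angles in rad, forces in N, time in s.
With the tool pointing down it reaches from about 275 to 750 mm from the base axis. Payload 10.2 kg.
Tool frame: the origin (TCP) lies between the finger pads, 19 mm behind the fingertips; this is the grasp point; z points along the fingers, y is the line along which they close (so a half turn about z gives the same grasp; the last joint's range is limited). The gripper opens to 85 mm and grips with 20 to 120 N. Pads are 22 mm wide; open, the fingers measure 114 mm over their backs; the gripper's body (76 mm by 85 mm) begins 54 mm behind the grasp point. The pads swing forward as they close: fully open they stand 13 mm farther back than shut.
Start: joints at [-1.412, 0.313, 1.498, -0, 1.331, -0.223], TCP at [195.598, -487.209, 249.994] pointing down, gripper open.
Joint ranges: [-2.94, 2.94], [-0.97, 2.17], [0.19, 2.56], [-1.23, 4.37], [0.02, 3.11], [-2.88, 2.88]. Speed limits (rad/s): [2.39, 2.39, 3.01, 3.14, 3.14, 3.14].

### API

Orientations are given as a unit quaternion [w, x, y, z].
In Python, from rig import sense, capture, finish_job gives the robot as it stands. The module is installed in compiled form; this text tells all that it offers.
- The arm moves only by the tool move_arm, never from a script. Its argument "moves" is a list of rows, each an object with "turn": the turn, a rotation vector about the tool's x, y, z in rad, a list of three; "translation": the shift along the tool's x, y, z in mm, a list of three; "hand": the opening, from 0 (shut) to 1 (fully open). In form: [{"turn": [wx, wy, wz], "translation": [x, y, z], "hand": hand}, ...]. A call has 1 to 10 rows; each row shifts and turns the commanded pose from where the row before left it, along the tool's axes as they then stand; what a row does not reach is not made up. A row lasts 1/12 s, in which the tool goes at most 41.7 mm and 7.16 degrees, less where a joint would pass 70% of its speed; a pose out of reach is approached as far as the arm can. A call with a gripper value outside its range is refused whole. The fingers move at their own pace and stop on an object; "grip_force" is the grip in N (left out, the last holds). Time passes only in rows, so rows that do not move let the fingers close. It gives the time, the measured TCP pose, the force, the opening and the grip force at its end, in the units of the state.
- sense(): the state, without advancing time (a new reading comes with each control period).
- capture(name): name is "scene" or "top" or "wrist"; returns a dict with "image" (480x640x3 uint8, blue, green, red), "z_map" (480x640 float32, mm along the optical axis (not along the pixel's ray), 0 where there is no reading), "vertical_fov" (degrees; the focal length in pixels is half the picture's height over the tangent of half this angle, whatever the lens; pixels are square), "cx", "cy" (the principal point, pixels), "k1" (the pictures are not rectified: a ray, as slopes to the right and down, at radius r is drawn at 1 + k1 r^2 times it, then the intrinsics apply), "R" (3x3) and "t" (3): a world point X has camera coordinates R X + t; the wrist camera has in their place "T_tool_cam" (4x4, takes a point from camera to tool coordinates, whose origin is the TCP and whose axes are the flange's). Camera axes: x right, y down, z forward; pixel columns grow to the right and rows downward; lengths in mm; the calibration is good to about 2 mm. A picture is of the moment at which its call begins: read the wrist's pose just before it.
- finish_job(): hands the job in; it is judged then, once.
The state is a dict: "time_s": time; "joints": joint angles; "dq": joint speeds; "tau": joint torques, N m; "eef_pos": TCP position; "ee_rot": TCP orientation; "force": force on the tool from outside, world axes, zero at the start; "wrist_torque": the same for the moment, N m; "grip_width": opening from 0.0 (shut) to 1.0 (fully open); "grip_force": force on a finger pad.
Only numpy, scipy, OpenCV 4.12 (cv2) and the standard library are available. Lean on these libraries where they do the work, as an engineer would, in place of code of your own. Each camera call takes 0.05 s, during which the arm holds its last target. There are 200 camera calls.

## Working session

There is one attempt and no reset: what is moved stays moved. The work goes in short steps, Python scripts to look and compute and a tool call to move; the robot and the scene stay as the last step left them, time stands still between calls to the robot, and variables do not carry over. Pictures are saved under pics/ and viewed, at most 10 in all, crops included, and the job is handed in when it is done.

Besides the shell and the picture viewer there is one more tool, called after "Emit:" as a command line: name --argument value ..., lists and objects as JSON in quotes. move_arm: Moves the arm, as the interface text tells. Its arguments: {"type":"object","properties":{"moves":{"type":"array","items":{"type":"object","properties":{"turn":{"type":"array","items":{"type":"number"}},"translation":{"type":"array","items":{"type":"number"}},"hand":{"type":"number"}}}},"grip_force":{"type":"number"}},"required":["moves"]}

```bash
mkdir -p pics; cat > h.py <<'E'
import numpy as np,cv2
from rig import sense,capture
def f_of(c): return 240/np.tan(np.radians(c["vertical_fov"]/2))
def rays(c,uv):
    f=f_of(c); K=np.array([[f,0,c["cx"]],[0,f,c["cy"]],[0,0,1.]])
    return cv2.undistortPoints(np.asarray(uv,float).reshape(-1,1,2),K,np.array([c["k1"],0,0,0.])).reshape(-1,2)
def cloud(c):
    v,u=np.mgrid[0:480,0:640]; r=rays(c,np.stack([u,v],-1).reshape(-1,2)).reshape(480,640,2)
    z=c["z_map"][...,None]; P=np.concatenate([r*z,z],-1)
    return (P-np.asarray(c["t"]))@np.asarray(c["R"])
def plane(c,uv,h):
    r=rays(c,uv); d=np.c_[r,np.ones(len(r))]@np.asarray(c["R"]); o=-np.asarray(c["R"]).T@np.asarray(c["t"])
    return o+d*((h-o[2])/d[:,2])[:,None]
E
python3 - <<'E'
from h import *
s=sense(); print(s)
for n in("scene","top"):
    c=capture(n); cv2.imwrite(f"pics/{n}0.png",c["image"]); np.save(f"{n}0.npy",c,allow_pickle=True)
    print(n,c["vertical_fov"],c["cx"],c["cy"],c["k1"],-np.asarray(c["R"]).T@c["t"])
E
```

```text
{'time_s': 0.0, 'joints': array([-1.41240701e+00,  3.13444283e-01,  1.49845465e+00, -1.28710174e-05,
        1.33097380e+00, -2.23384833e-01]), 'dq': array([-8.84868163e-05,  1.30459527e-03,  9.27293939e-05, -6.83441911e-04,
        9.84293387e-04, -4.36327872e-04]), 'tau': array([-4.78640723e-04, -4.12268972e+01, -2.59743619e+01, -1.83431198e-04,
        4.12587746e-03,  2.10836140e-05]), 'eef_pos': array([ 195.55326932, -486.96783504,  249.43136871]), 'ee_rot': array([-6.39900405e-04,  9.81835824e-01,  1.89731400e-01,  1.45490032e-05]), 'force': array([ 0.38481248, -0.88542628,  0.18792383]), 'wrist_torque': array([-0.00449655,  0.01892078,  0.03930617]), 'grip_force': 0.0, 'grip_width': 1.0013927488513825}
scene 48.13475232211004 308.1476704920439 231.9729233412745 0.03491080489141465 [1123.57506799  711.61002565  906.96446762]
top 45.49720062500461 318.85391214312074 239.16079960091542 -0.1788916352744193 [ 460.93866568  101.53564339 1252.49625025]
```

View pics/scene0.png

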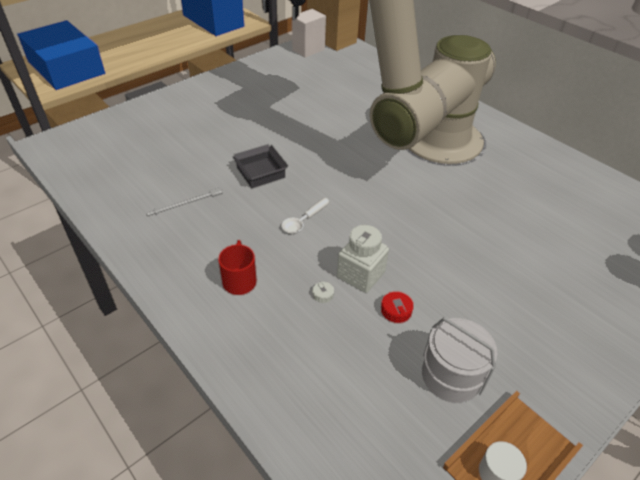

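View pics/top0.png

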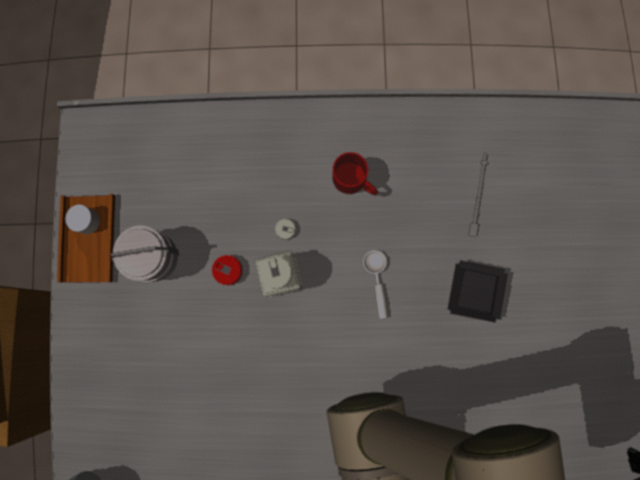

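The scene picture shows the canister with its cap at (366,240), the cradle at (260,166), and a loose small white cap at (322,291) and a red one at (397,307) as decoys. In the top view the canister is at (277,273) and the cradle at (479,291).

```bash
python3 - <<'E'
from h import *
for n,yb,cb in(("top",(230,235,320,315),(435,250,520,330)),("scene",(325,215,400,300),(225,140,295,192))):
    c=np.load(n+"0.npy",allow_pickle=True).item(); P=cloud(c); g=c["image"].astype(int)
    def sub(b): 
        m=np.zeros((480,640),bool); m[b[1]:b[3],b[0]:b[2]]=1; return m&(c["z_map"]>0)
    m=sub(yb); z=P[...,2]
    print(n,"hist y",np.histogram(z[m],bins=np.arange(-5,140,5)))
    for lo,hi in((118,130),(70,100)):
        k=m&(z>lo)&(z<hi); q=P[k]; (cx,cy),(w,h),a=cv2.minAreaRect(q[:,:2].astype(np.float32)); print(lo,k.sum(),np.median(q[:,2]),"minrect",cx,cy,w,h,a); 
        e=cv2.minEnclosingCircle(q[:,:2].astype(np.float32)); print(e)
    m=sub(cb); k=m&(z>20)&(z<50); q=P[k]; print("cradle",k.sum(),q[:,2].max(),cv2.minAreaRect(q[:,:2].astype(np.float32)))
    k=m&(g.sum(-1)<200)&(z>-20)&(z<60); cn,_=cv2.findContours(k.astype(np.uint8),0,1); cn=max(cn,key=cv2.contourArea)
    print("colour cradle outline @41",cv2.minAreaRect(plane(c,cn.reshape(-1,2),41)[:,:2].astype(np.float32)))
    b=yb; cv2.imwrite(f"pics/{n}crop.png",cv2.resize(c["image"][b[1]:b[3],b[0]:b[2]],None,fx=7,fy=7,interpolation=2)[:600])
E
```

```text
top hist y (array([1783, 3173,  309,   18,   49,   79,  165,   41,    7,    7,    6,
          9,    8,   22,    5,   23,  174,  139,  192,   89,    2,    4,
          7,    7,   31,  466,  315,    7]), array([ -5,   0,   5,  10,  15,  20,  25,  30,  35,  40,  45,  50,  55,
        60,  65,  70,  75,  80,  85,  90,  95, 100, 105, 110, 115, 120,
       125, 130, 135]))
118 804 124.37198437286096 minrect 531.6116333007812 214.95675659179688 63.51136779785156 63.03260803222656 43.4959716796875
((531.2759399414062, 214.41636657714844), 32.49679946899414)
70 619 83.55494748167136 minrect 531.4471435546875 214.10195922851562 80.10586547851562 78.57796478271484 12.924589157104492
((531.54345703125, 213.09629821777344), 52.668556213378906)
cradle 1373 48.902932048969625 ((489.4924011230469, -208.41778564453125), (116.64915466308594, 117.89263916015625), 77.91268920898438)
colour cradle outline @41 ((490.2687683105469, -214.15328979492188), (127.04658508300781, 119.68804931640625), 77.4814453125)
scene hist y (array([1079, 2489,  127,   91,  150,  132,  159,   73,   75,   81,   70,
         8
[... 205 characters left out ...]
,  80,  85,  90,  95, 100, 105, 110, 115, 120,
       125, 130, 135]))
118 611 124.67705408331337 minrect 534.4990844726562 213.72760009765625 65.3983383178711 63.435874938964844 44.49092102050781
((534.0582275390625, 212.70272827148438), 33.9128303527832)
70 705 84.156371344172 minrect 534.9852905273438 214.06944274902344 79.13627624511719 79.99424743652344 13.668014526367188
((534.5006713867188, 213.72349548339844), 52.89716720581055)
cradle 826 45.76635045588943 ((489.6654357910156, -210.55442810058594), (120.98101806640625, 118.94647216796875), 77.82244110107422)
colour cradle outline @41 ((501.5308532714844, -189.2171630859375), (129.5196990966797, 117.94989776611328), 78.0223159790039)
```

View pics/topcrop.png

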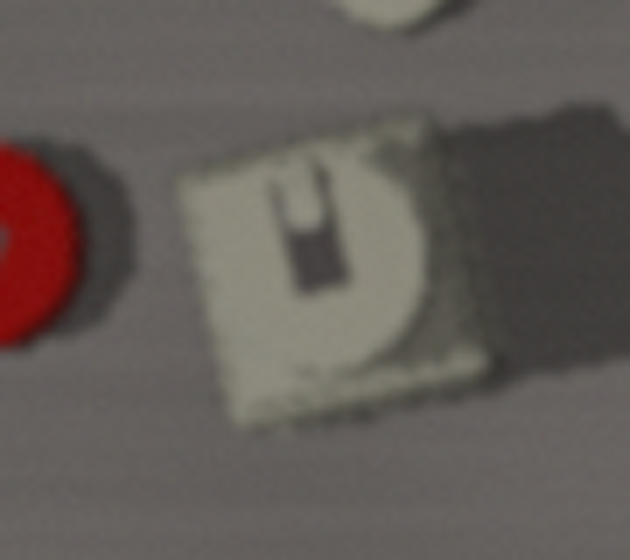

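The crop shows the latch tab at the upper end of the cap's slot (300,190), so it points about +13° from world x. That agrees with the canister's yaw. Both views put the canister at about (533, 214) with yaw 13°, and the cradle at about (490, −210) with yaw −12°. I'll move above the canister.

Emit:
move_arm --moves '[{"turn": [0,0,0],"translation": [28.7,-26.2,0],"hand": 1},{"turn": [0,0,0],"translation": [28.7,-26.2,0],"hand": 1},{"turn": [0,0,0],"translation": [28.7,-26.2,0],"hand": 1},{"turn": [0,0,0],"translation": [28.7,-26.2,0],"hand": 1},{"turn": [0,0,0],"translation": [28.7,-26.2,0],"hand": 1},{"turn": [0,0,0],"translation": [28.7,-26.2,0],"hand": 1},{"turn": [0,0,0],"translation": [28.7,-26.2,0],"hand": 1},{"turn": [0,0,0],"translation": [28.7,-26.2,0],"hand": 1},{"turn": [0,0,0],"translation": [28.7,-26.2,0],"hand": 1},{"turn": [0,0,0],"translation": [28.7,-26.2,0],"hand": 1}]'

```text
time_s: 0.93
eef_pos: [364.6, -135.2, 250.0]
ee_rot: [0.0, 0.982, 0.19, 0.0]
force: [0.9, -0.4, 0.1]
grip_width: 1.001
grip_force: 0.0
```

Emit:
move_arm --moves '[{"turn": [0,0,0],"translation": [28.7,-26.2,0],"hand": 1},{"turn": [0,0,0],"translation": [28.7,-26.2,0],"hand": 1},{"turn": [0,0,0],"translation": [28.7,-26.2,0],"hand": 1},{"turn": [0,0,0],"translation": [28.7,-26.2,0],"hand": 1},{"turn": [0,0,0],"translation": [28.7,-26.2,0],"hand": 1},{"turn": [0,0,0],"translation": [28.7,-26.2,0],"hand": 1},{"turn": [0,0,0],"translation": [28.7,-26.2,0],"hand": 1},{"turn": [0,0,0],"translation": [28.7,-26.2,0],"hand": 1},{"turn": [0,0,0],"translation": [28.7,-26.2,0],"hand": 1},{"turn": [0,0,0],"translation": [28.7,-26.2,0],"hand": 1},{"turn": [0,0,0],"translation": [0,0,0],"hand": 1},{"turn": [0,0,0],"translation": [0,0,0],"hand": 1},{"turn": [0,0,0],"translation": [0,0,0],"hand": 1}]'

```text
invalid input
```

Emit:
move_arm --moves '[{"turn": [0,0,0],"translation": [31.9,-29.2,0],"hand": 1},{"turn": [0,0,0],"translation": [31.9,-29.2,0],"hand": 1},{"turn": [0,0,0],"translation": [31.9,-29.2,0],"hand": 1},{"turn": [0,0,0],"translation": [31.9,-29.2,0],"hand": 1},{"turn": [0,0,0],"translation": [31.9,-29.2,0],"hand": 1},{"turn": [0,0,0],"translation": [31.9,-29.2,0],"hand": 1},{"turn": [0,0,0],"translation": [31.9,-29.2,0],"hand": 1},{"turn": [0,0,0],"translation": [31.9,-29.2,0],"hand": 1},{"turn": [0,0,0],"translation": [31.9,-29.2,0],"hand": 1},{"turn": [0,0,0],"translation": [0,0,0],"hand": 1}]'

```text
time_s: 1.77
eef_pos: [527.7, 206.1, 248.5]
ee_rot: [-0.001, 0.981, 0.192, -0.0]
force: [-0.3, -0.9, -0.0]
grip_width: 1.0
grip_force: 0.0
```

```bash
cat >> h.py <<'E'
from scipy.spatial.transform import Rotation as Ro
def wrist(s,c):
    c=dict(c); q=s["ee_rot"]; T=np.eye(4); T[:3,:3]=Ro.from_quat([q[1],q[2],q[3],q[0]]).as_matrix(); T[:3,3]=s["eef_pos"]
    M=np.linalg.inv(T@np.asarray(c["T_tool_cam"])); c["R"]=M[:3,:3]; c["t"]=M[:3,3]; return c
E
python3 - <<'E'
from h import *
s=sense(); c=wrist(s,capture("wrist")); print(s["eef_pos"],s["time_s"],-c["R"].T@c["t"])
cv2.imwrite("pics/w1.png",c["image"]); np.save("w1.npy",c,allow_pickle=True)
P=cloud(c); z=P[...,2]; ok=(c["z_map"]>0)&(np.hypot(P[...,0]-533,P[...,1]-214)<65)
for lo,hi in((119,130),(70,96)):
    q=P[ok&(z>lo)&(z<hi)]; 
    if len(q)>20: print(lo,len(q),np.median(q[:,2]),cv2.minEnclosingCircle(q[:,:2].astype(np.float32)),cv2.minAreaRect(q[:,:2].astype(np.float32)))
E
```

```text
[527.68902921 206.08134238 248.5189934 ] 1.7667 [589.17324583 231.94473673 371.41837986]
119 5809 122.44770476113997 ((533.8241577148438, 214.7353973388672), 32.624141693115234) ((534.0326538085938, 214.6730194091797), (63.96015548706055, 63.88914108276367), 66.22615051269531)
70 2718 83.00976422361052 ((533.7322387695312, 214.97817993164062), 53.39937210083008) ((533.7744140625, 214.7301025390625), (79.43316650390625, 80.18971252441406), 12.795580863952637)
```

View pics/w1.png

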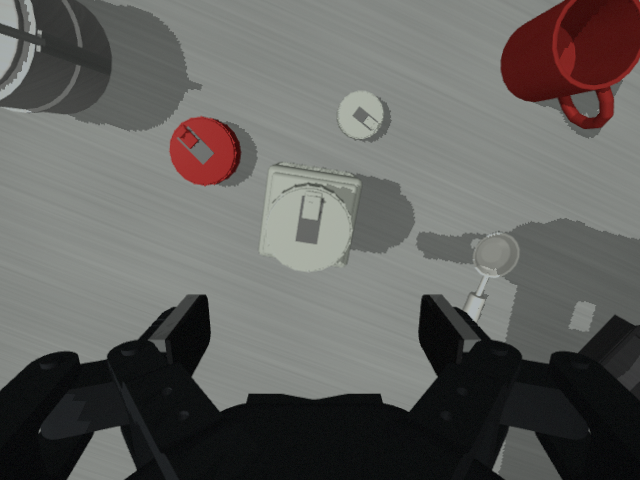

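The wrist view shows the canister at (310,215) with the latch at (311,207), pointing up the slot. It is clear of the neighbouring objects. The cap centre measures (533.9, 214.7) and the yaw 12.9°. I'll let the arm settle, starting the descent meanwhile.

Emit:
move_arm --moves '[{"turn": [0,0,0],"translation": [0,0,20],"hand": 1},{"turn": [0,0,0],"translation": [0,0,20],"hand": 1},{"turn": [0,0,0],"translation": [0,0,20],"hand": 1},{"turn": [0,0,0],"translation": [0,0,0],"hand": 1},{"turn": [0,0,0],"translation": [0,0,0],"hand": 1},{"turn": [0,0,0],"translation": [0,0,0],"hand": 1}]'

```text
time_s: 2.32
eef_pos: [527.1, 200.4, 191.4]
ee_rot: [0.0, 0.982, 0.189, 0.001]
force: [-0.7, 0.8, -0.0]
grip_width: 1.006
grip_force: 0.0
```

```bash
cat >> h.py <<'E'
def yaw(s):
    q=s["ee_rot"]; return Ro.from_quat([q[1],q[2],q[3],q[0]]).as_matrix()
def delta(s,x,y): return yaw(s).T@(np.array([x,y,s["eef_pos"][2]])-s["eef_pos"])
E
python3 -c "
from h import *
s=sense(); print(s['eef_pos'],np.round(yaw(s),4),delta(s,533.9,214.7),s['joints'])"
```

```text
[527.09307021 200.42594038 191.36170835] [[ 9.282e-01  3.720e-01  1.700e-03]
 [ 3.720e-01 -9.282e-01  2.000e-04]
 [ 1.600e-03  5.000e-04 -1.000e+00]] [ 11.62853308 -10.71728016   0.01398558] [ 1.55670481e-01  4.46663220e-01  1.46372158e+00 -8.73776417e-05
  1.22952288e+00  1.34531653e+00]
```

Emit:
move_arm --moves '[{"turn": [0,0,0],"translation": [5.8,-5.4,0],"hand": 1},{"turn": [0,0,0],"translation": [5.8,-5.3,0],"hand": 1},{"turn": [0,0,0],"translation": [0,0,0],"hand": 1},{"turn": [0,0,0],"translation": [0,0,0],"hand": 1},{"turn": [0,0,0],"translation": [0,0,0],"hand": 1}]'

```text
time_s: 2.73
eef_pos: [533.5, 215.3, 190.1]
ee_rot: [0.0, 0.982, 0.19, 0.0]
force: [-0.3, 0.5, -0.9]
grip_width: 1.0
grip_force: 0.0
```

```bash
python3 - <<'E'
from h import *
s=sense(); c=wrist(s,capture("wrist")); print(s["eef_pos"],s["dq"])
P=cloud(c); z=P[...,2]; ok=(c["z_map"]>0)&(np.hypot(P[...,0]-533,P[...,1]-214)<65)
for lo,hi in((119,130),(70,96)):
    q=P[ok&(z>lo)&(z<hi)]; 
    if len(q)>20: print(lo,len(q),np.median(q[:,2]),cv2.minEnclosingCircle(q[:,:2].astype(np.float32)),cv2.minAreaRect(q[:,:2].astype(np.float32)))
E
```

```text
[533.45485614 215.30202705 190.08498946] [-0.00745327 -0.00313681  0.00562    -0.00035638 -0.00076406 -0.00093421]
119 9203 122.39884260587607 ((533.7680053710938, 215.04568481445312), 32.97578048706055) ((533.6831665039062, 214.8870086669922), (64.64495849609375, 64.77717590332031), 31.433731079101562)
70 3751 84.09050369531852 ((533.7955932617188, 215.24609375), 53.431034088134766) ((534.2554931640625, 215.0062255859375), (78.26258850097656, 80.12425231933594), 12.983403205871582)
```

The arm is aligned with the cap. I'll descend to TCP z ≈ 111 and grip.

Emit:
move_arm --moves '[{"turn": [0,0,0],"translation": [0,0,20],"hand": 1},{"turn": [0,0,0],"translation": [0,0,20],"hand": 1},{"turn": [0,0,0],"translation": [0,0,20],"hand": 1},{"turn": [0,0,0],"translation": [0,0,12],"hand": 1},{"turn": [0,0,0],"translation": [0,0,6],"hand": 1},{"turn": [0,0,0],"translation": [0,0,0],"hand": 1},{"turn": [0,0,0],"translation": [0,0,0],"hand": 1}]'

```text
time_s: 3.37
eef_pos: [533.7, 215.1, 112.6]
ee_rot: [0.0, 0.982, 0.19, 0.0]
force: [0.2, -0.3, -0.1]
grip_width: 1.004
grip_force: 0.0
```

Emit:
move_arm --moves '[{"turn": [0,0,0],"translation": [0,0,0],"hand": 0.7},{"turn": [0,0,0],"translation": [0,0,0],"hand": 0.5},{"turn": [0,0,0],"translation": [0,0,0],"hand": 0.4},{"turn": [0,0,0],"translation": [0,0,0],"hand": 0.4},{"turn": [0,0,0],"translation": [0,0,0],"hand": 0.4},{"turn": [0,0,0],"translation": [0,0,0],"hand": 0.4}]' --grip_force 110

```text
time_s: 3.87
eef_pos: [534.2, 214.9, 113.9]
ee_rot: [0.0, 0.982, 0.19, 0.001]
force: [-1.3, -3.3, 9.0]
grip_width: 0.722
grip_force: 117.4
```

Emit:
move_arm --moves '[{"turn": [0,0,0],"translation": [0,0,-5],"hand": 0.4},{"turn": [0,0,0],"translation": [0,0,-15],"hand": 0.4},{"turn": [0,0,0],"translation": [0,0,-20],"hand": 0.4},{"turn": [0,0,0],"translation": [0,0,-20],"hand": 0.4},{"turn": [0,0,0],"translation": [0,0,-20],"hand": 0.4},{"turn": [0,0,0],"translation": [0,0,-20],"hand": 0.4},{"turn": [0,0,0],"translation": [0,0,-5],"hand": 0.4},{"turn": [0,0,0],"translation": [0,0,0],"hand": 0.4},{"turn": [0,0,0],"translation": [0,0,0],"hand": 0.4}]'

```text
time_s: 4.62
eef_pos: [532.9, 215.1, 215.7]
ee_rot: [-0.0, 0.982, 0.19, -0.001]
force: [-0.6, -0.7, -5.7]
grip_width: 0.72
grip_force: 121.1
```

```bash
python3 - <<'E'
from h import *
s=sense(); print(s["eef_pos"],s["force"],s["grip_width"],s["grip_force"]); print(delta(s,489.6,-209.5))
c=capture("scene"); P=cloud(c); z=P[...,2]
ok=(c["z_map"]>0)&(np.hypot(P[...,0]-533,P[...,1]-214)<60)&(z>80); print(np.percentile(z[ok],[0,1,5]))
cv2.imwrite("pics/s2.png",c["image"][:,200:520])
E
```

```text
[532.92675123 215.07605937 215.74314438] [-0.55159627 -0.73354246 -5.73455562] 0.7204021539208131 121.07142129301792
[-1.98403450e+02  3.77859841e+02  2.21126457e-01]
[101.86437321 112.64807014 136.47529999]
```

View pics/s2.png

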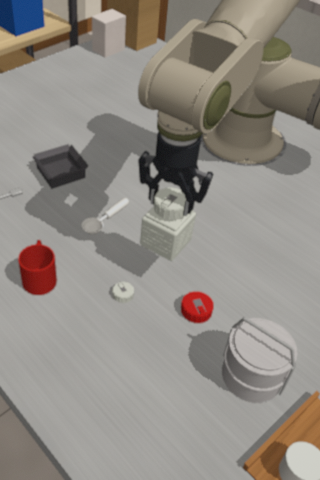

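The picture shows the canister hanging level from the gripper at (168,230) with its underside clear. I'll carry it to the cradle.

Emit:
move_arm --moves '[{"turn": [0,0,0],"translation": [-5,9.5,0],"hand": 0.4},{"turn": [0,0,0],"translation": [-10,19,0],"hand": 0.4},{"turn": [0,0,0],"translation": [-13,25,0],"hand": 0.4},{"turn": [0,0,0],"translation": [-13,25,0],"hand": 0.4},{"turn": [0,0,0],"translation": [-13,25,0],"hand": 0.4},{"turn": [0,0,0],"translation": [-13,25,0],"hand": 0.4},{"turn": [0,0,0],"translation": [-13,25,0],"hand": 0.4},{"turn": [0,0,0],"translation": [-13,25,0],"hand": 0.4},{"turn": [0,0,0],"translation": [-13,25,0],"hand": 0.4},{"turn": [0,0,0],"translation": [-13,25,0],"hand": 0.4}]'

```text
time_s: 5.5
eef_pos: [507.2, -42.9, 216.0]
ee_rot: [-0.0, 0.982, 0.19, -0.001]
force: [1.0, 1.1, -6.2]
grip_width: 0.719
grip_force: 121.1
```

Emit:
move_arm --moves '[{"turn": [0,0,0],"translation": [-13,25,0],"hand": 0.4},{"turn": [0,0,0],"translation": [-13,25,0],"hand": 0.4},{"turn": [0,0,0],"translation": [-13,25,0],"hand": 0.4},{"turn": [0,0,0],"translation": [-13,25,0],"hand": 0.4},{"turn": [0,0,0],"translation": [-13,25,0],"hand": 0.4},{"turn": [0,0,0],"translation": [-9,16,0],"hand": 0.4},{"turn": [0,0,0],"translation": [-5,8,0],"hand": 0.4},{"turn": [0,0,0.04],"translation": [0,0,0],"hand": 0.4},{"turn": [0,0,0.08],"translation": [0,0,0],"hand": 0.4},{"turn": [0,0,0.08],"translation": [0,0,0],"hand": 0.4}]'

```text
time_s: 6.33
eef_pos: [489.8, -208.7, 216.1]
ee_rot: [-0.001, 0.996, 0.089, -0.001]
force: [0.4, 0.5, -5.8]
grip_width: 0.715
grip_force: 121.2
```

Emit:
move_arm --moves '[{"turn": [0,0,0.08],"translation": [0,0,0],"hand": 0.4},{"turn": [0,0,0.08],"translation": [0,0,0],"hand": 0.4},{"turn": [0,0,0.077],"translation": [0,0,0],"hand": 0.4},{"turn": [0,0,0],"translation": [0,0,0],"hand": 0.4},{"turn": [0,0,0],"translation": [0,0,0],"hand": 0.4},{"turn": [0,0,0],"translation": [0,0,0],"hand": 0.4},{"turn": [0,0,0],"translation": [0,0,0],"hand": 0.4}]'

```text
time_s: 6.92
eef_pos: [490.3, -208.8, 216.8]
ee_rot: [-0.0, 1.0, -0.027, -0.0]
force: [-0.0, -0.1, -5.2]
grip_width: 0.721
grip_force: 121.2
```

```bash
python3 - <<'E'
from h import *
s=sense(); R=yaw(s); print(s["eef_pos"],np.degrees(np.arctan2(R[1,0],R[0,0])),s["force"],s["joints"]); print(delta(s,489.6,-209.5))
for n in("scene","wrist"):
    c=capture(n); c=wrist(s,c) if n=="wrist" else c
    cv2.imwrite(f"pics/{n}3.png",c["image"])
    P=cloud(c); z=P[...,2]; v=(c["z_map"]>0)
    near=v&(np.hypot(P[...,0]-489.6,P[...,1]+209.5)<90)
    dark=c["image"].astype(int).sum(-1)<230
    for nm,k in(("cradle lips",near&(z>15)&(z<50)),("shoulder",near&(z>165)&(z<192)&~dark),("body",near&(z>95)&(z<190)&~dark)):
        q=P[k]
        if len(q)>30: print(n,nm,len(q),np.median(q[:,2]),q.min(0),cv2.minAreaRect(q[:,:2].astype(np.float32)))
E
```

```text
[ 490.25183837 -208.81177456  216.79307987] -3.0660417887845655 [-0.03356951 -0.05255235 -5.18792748] [-6.22683645e-01  3.57860907e-01  1.52457251e+00  9.42366509e-06
  1.25961354e+00  1.00162237e+00]
[-6.14094141e-01  7.22105184e-01  4.97773152e-05]
scene cradle lips 882 32.15410276974892 [ 425.04993978 -276.20624081   15.09470626] ((489.89599609375, -209.25857543945312), (119.27737426757812, 118.1217269897461), 76.49299621582031)
scene shoulder 574 181.97398876579533 [ 456.38821995 -258.10184481  165.00213964] ((490.55230712890625, -208.71868896484375), (88.5105972290039, 80.47794342041016), 79.71263885498047)
scene body 1270 154.03588927291656 [ 456.38821995 -258.10184481  105.26070702] ((508.88177490234375, -196.402099609375), (63.95513916015625, 111.131591796875), 34.09849548339844)
wrist cradle lips 3098 35.900076265428964 [ 503.50749061 -274.78697059   15.04621897] ((531.4266967773438, -216.06300354003906), (117.6678695678711, 40.53321838378906), 82.07691192626953)
wrist shoulder 7797 187.71588785435455 [ 489.0750012  -253.54539616  165.00638892] ((506.95440673828125, -211.27584838867188), (80.21619415283203, 44.308406829833984), 78.60316467285156)
wrist body 8533 181.06832502856344 [ 489.0750012  -253.54539616  106.10255896] ((507.2896728515625, -211.27154541015625), (80.27633666992188, 44.5383186340332), 78.91343688964844)
```

View pics/wrist3.png

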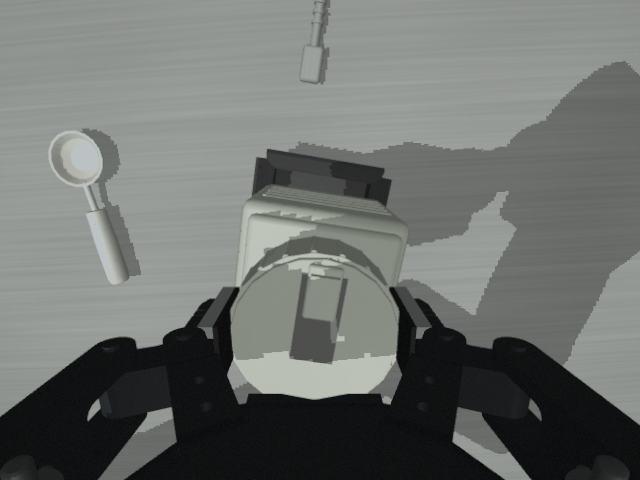

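The wrist view shows the canister (shoulder at (320,240)) squared up over the cradle (front lip at (320,165)). The latch still lies along the canister's +x. The yaw error is under 1° and the offset about 1 mm. I'll correct that and lower it.

Emit:
move_arm --moves '[{"turn": [0,0,0],"translation": [-0.6,0.7,5],"hand": 0.4},{"turn": [0,0,0.01],"translation": [0,0,15],"hand": 0.4},{"turn": [0,0,0],"translation": [0,0,15],"hand": 0.4},{"turn": [0,0,0],"translation": [0,0,10],"hand": 0.4},{"turn": [0,0,0],"translation": [0,0,8],"hand": 0.4},{"turn": [0,0,0],"translation": [0,0,7],"hand": 0.4},{"turn": [0,0,0],"translation": [0,0,6],"hand": 0.4},{"turn": [0,0,0],"translation": [0,0,6],"hand": 0.4},{"turn": [0,0,0],"translation": [0,0,6],"hand": 0.4},{"turn": [0,0,0],"translation": [0,0,0],"hand": 0.4}]'

```text
time_s: 7.85
eef_pos: [489.4, -209.4, 137.9]
ee_rot: [-0.0, 0.999, -0.033, -0.001]
force: [-0.6, -0.0, -6.1]
grip_width: 0.715
grip_force: 121.2
```

Emit:
move_arm --moves '[{"turn": [0,0,0],"translation": [0,0,4],"hand": 0.4},{"turn": [0,0,0],"translation": [0,0,4],"hand": 0.4},{"turn": [0,0,0],"translation": [0,0,3],"hand": 0.4},{"turn": [0,0,0],"translation": [0,0,3],"hand": 0.4},{"turn": [0,0,0],"translation": [0,0,0],"hand": 0.4},{"turn": [0,0,0],"translation": [0,0,0],"hand": 0.4}]'

```text
time_s: 8.35
eef_pos: [489.7, -209.6, 124.9]
ee_rot: [-0.0, 0.999, -0.033, -0.0]
force: [0.2, -0.7, -6.1]
grip_width: 0.719
grip_force: 121.2
```

Emit:
move_arm --moves '[{"turn": [0,0,0],"translation": [0,0,2],"hand": 0.4},{"turn": [0,0,0],"translation": [0,0,2],"hand": 0.4},{"turn": [0,0,0],"translation": [0,0,0],"hand": 0.4},{"turn": [0,0,0],"translation": [0,0,0],"hand": 0.4}]'

```text
time_s: 8.68
eef_pos: [489.7, -209.6, 120.9]
ee_rot: [-0.0, 0.999, -0.033, -0.0]
force: [-0.2, 0.1, -5.7]
grip_width: 0.718
grip_force: 121.2
```

Emit:
move_arm --moves '[{"turn": [0,0,0],"translation": [0,0,1],"hand": 0.4},{"turn": [0,0,0],"translation": [0,0,1],"hand": 0.4},{"turn": [0,0,0],"translation": [0,0,0],"hand": 0.4},{"turn": [0,0,0],"translation": [0,0,0],"hand": 0.4}]'

```text
time_s: 9.02
eef_pos: [489.9, -210.0, 120.0]
ee_rot: [0.001, 0.999, -0.033, 0.0]
force: [-3.0, -0.8, 5.8]
grip_width: 0.72
grip_force: 122.4
```

Contact came at TCP z ≈ 120, with the force going from −6 to +6 N. That matches the cradle floor (114 mm grasp offset + 6 mm). I'll check seating numerically before turning.

```bash
cat > chk.py <<'E'
from h import *
s=sense(); R=yaw(s); print(s["eef_pos"],np.degrees(np.arctan2(R[1,0],R[0,0])),s["force"],s["wrist_torque"],s["joints"][5],s["time_s"])
for n in("scene","wrist"):
    c=capture(n); c=wrist(s,c) if n=="wrist" else c
    cv2.imwrite(f"pics/{n}_{s['time_s']:.1f}.png",c["image"])
    P=cloud(c); z=P[...,2]; near=(c["z_map"]>0)&(np.hypot(P[...,0]-489.7,P[...,1]+209.5)<70)&(c["image"].astype(int).sum(-1)>200)
    q=P[near&(z>70)&(z<100)]; h,e=np.histogram(q[:,2],bins=np.arange(70,101,1.)); print(n,len(q),h,cv2.minAreaRect(q[:,:2].astype(np.float32)))
E
python3 chk.py
```

```text
[ 489.91978512 -210.04467789  120.03328761] -3.732741614625706 [-3.03722343 -0.83413335  5.81472384] [0.1542784  0.58616487 0.08584957] 1.0113989500830916 9.0167
scene 551 [17 12 13  8 15 14 16 12 12  7 13 12 18 13 21 36 32 21 17 16 13 12 24 39
 50 39 26 13  6  4] ((490.1422424316406, -205.2568817138672), (82.10380554199219, 81.41865539550781), 76.5582275390625)
wrist 7709 [  46   39   41   43   37   43   54   43   52   75  201  226  363  744
 1000  362   40    7   48   96  225  536 1698 1512  176    2    0    0
    0    0] ((506.9529724121094, -212.42156982421875), (80.52136993408203, 44.15542984008789), 78.73155975341797)
```

The shoulder levels read 94 and 86 mm (88+6 and 80+6), so the canister is seated. I'll unscrew counter-clockwise, which is negative about tool z, rising with the thread.

Emit:
move_arm --moves '[{"turn": [0,0,-0.06],"translation": [0,0,0],"hand": 0.4},{"turn": [0,0,-0.07],"translation": [0,0,0],"hand": 0.4},{"turn": [0,0,-0.07],"translation": [0,0,-0.2],"hand": 0.4},{"turn": [0,0,-0.07],"translation": [0,0,-0.2],"hand": 0.4},{"turn": [0,0,-0.07],"translation": [0,0,-0.2],"hand": 0.4},{"turn": [0,0,-0.06],"translation": [0,0,-0.2],"hand": 0.4},{"turn": [0,0,0],"translation": [0,0,0],"hand": 0.4},{"turn": [0,0,0],"translation": [0,0,0],"hand": 0.4}]'

```text
time_s: 9.78
eef_pos: [490.4, -210.2, 120.8]
ee_rot: [0.001, 0.986, 0.166, 0.001]
force: [0.2, -0.5, 6.3]
grip_width: 0.718
grip_force: 122.4
```

```bash
python3 chk.py
```

```text
[ 490.41520146 -210.16330171  120.78046461] 19.083324551450865 [ 0.15993606 -0.48327601  6.27815491] [0.06201612 0.06257194 0.093996  ] 0.613166235970276 9.7833
scene 578 [11 17 13 10 15  7 15 14 15 12 21 17 15 19 20 21 28 32 14 13 11 17 31 38
 52 43 30 15  7  5] ((491.0, -207.03689575195312), (84.65682220458984, 80.6207275390625), 82.3193359375)
wrist 8122 [  27   38   29   28   40   27   41   28   39   89  203  245  348  889
 1002  363   21   11   37   97  246  642 2052 1452  128    0    0    0
    0    0] ((497.6937561035156, -208.2059783935547), (78.7696304321289, 65.68501281738281), 81.73259735107422)
```

Emit:
move_arm --moves '[{"turn": [0,0,-0.08],"translation": [0,0,-0.3],"hand": 0.4},{"turn": [0,0,-0.08],"translation": [0,0,-0.3],"hand": 0.4},{"turn": [0,0,-0.08],"translation": [0,0,-0.3],"hand": 0.4},{"turn": [0,0,-0.08],"translation": [0,0,-0.3],"hand": 0.4},{"turn": [0,0,-0.08],"translation": [0,0,-0.3],"hand": 0.4},{"turn": [0,0,-0.08],"translation": [0,0,-0.2],"hand": 0.4},{"turn": [0,0,-0.08],"translation": [0,0,0],"hand": 0.4},{"turn": [0,0,-0.08],"translation": [0,0,0],"hand": 0.4},{"turn": [0,0,0],"translation": [0,0,0],"hand": 0.4},{"turn": [0,0,0],"translation": [0,0,0],"hand": 0.4}]'

```text
time_s: 10.72
eef_pos: [490.2, -209.6, 122.0]
ee_rot: [0.001, 0.884, 0.467, 0.001]
force: [3.2, 2.8, 5.0]
grip_width: 0.722
grip_force: 122.3
```

```bash
python3 chk.py; ls pics
```

```text
[ 490.22508357 -209.57596842  121.98685341] 55.6528439576374 [3.20690907 2.7858807  5.03115487] [ 0.45703002 -0.39385862  0.0129087 ] -0.02494487176545343 10.7167
scene 578 [ 9 14  9 16 15  7  9 15 16 16 22 11 16 22 18 25 29 20 23 12 14 17 12 39
 52 53 31 23 11  2] ((491.7168884277344, -206.47250366210938), (82.99449157714844, 81.5301513671875), 79.0065689086914)
wrist 8218 [  28   29   25   34   40   24   41   30   34   77  197  256  369  780
 1028  359   34    7   43  102  258  609 2150 1519  143    2    0    0
    0    0] ((492.09405517578125, -198.2882537841797), (60.56804275512695, 79.89636993408203), 81.22240447998047)
s2.png
scene0.png
scene3.png
scene_10.7.png
scene_9.0.png
scene_9.8.png
scenecrop.png
top0.png
topcrop.png
w1.png
wrist3.png
wrist_10.7.png
wrist_9.0.png
wrist_9.8.png
```

Emit:
move_arm --moves '[{"turn": [0,0,-0.08],"translation": [0,0,0],"hand": 0.4},{"turn": [0,0,-0.08],"translation": [0,0,0],"hand": 0.4},{"turn": [0,0,0],"translation": [0,0,0],"hand": 0.4},{"turn": [0,0,0],"translation": [0,0,0],"hand": 0.4},{"turn": [0,0,0],"translation": [0,0,0],"hand": 0.4}]'

```text
time_s: 11.23
eef_pos: [490.1, -209.6, 122.0]
ee_rot: [0.001, 0.844, 0.536, 0.0]
force: [3.5, 2.6, 5.3]
grip_width: 0.719
grip_force: 122.5
```

```bash
python3 chk.py; ls pics | tail -3; cp pics/wrist_11.2.png pics/wturn.png; ls -t pics|head -3
```

```text
[ 490.1256024  -209.61466711  121.97398016] 64.86056345914969 [3.4618613  2.57840177 5.27683518] [ 0.48115753 -0.30519753  0.0319943 ] -0.18569329199053952 11.2333
scene 582 [11 16 10 11 16 14 15 13  8  8 16 23 19 22 18 31 19 18 22 17 14 15 25 33
 48 50 38 17 10  5] ((492.400390625, -206.6687774658203), (79.6147232055664, 79.16110229492188), 82.92102813720703)
wrist 8228 [  38   40   36   39   41   45   33   47   40   96  214  247  339  799
  928  321   26   13   45  109  239  621 2149 1550  168    5    0    0
    0    0] ((492.5007629394531, -194.86492919921875), (52.94083786010742, 79.87712097167969), 81.40584564208984)
wrist_11.2.png
wrist_9.0.png
wrist_9.8.png
wturn.png
wrist_11.2.png
scene_11.2.png
```

View pics/wturn.png

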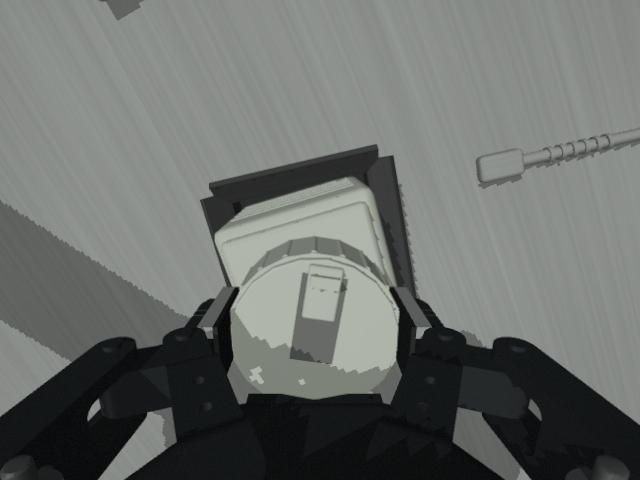

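The view shows the canister seated inside the cradle walls, at (300,230) within (300,190). The latch is at (323,290), unchanged relative to the gripper, so there was no slip and the cap has turned about 65°. The torque is near zero, so the thread has let go. I'll lift straight up.

Emit:
move_arm --moves '[{"turn": [0,0,0],"translation": [0,0,-1],"hand": 0.4},{"turn": [0,0,0],"translation": [0,0,-1.5],"hand": 0.4},{"turn": [0,0,0],"translation": [0,0,-2],"hand": 0.4},{"turn": [0,0,0],"translation": [0,0,-2],"hand": 0.4},{"turn": [0,0,0],"translation": [0,0,0],"hand": 0.4}]'

```text
time_s: 11.75
eef_pos: [489.6, -209.6, 128.2]
ee_rot: [-0.0, 0.843, 0.537, -0.0]
force: [-0.2, 1.9, -0.4]
grip_width: 0.719
grip_force: 121.7
```

```bash
python3 chk.py
```

```text
[ 489.59788649 -209.58211331  128.1907876 ] 64.99448594074988 [-0.15260487  1.86151074 -0.43448701] [ 0.36385575 -0.01222114  0.03956792] -0.1880875295451504 11.75
scene 601 [16 15  9 13 12 14 10 13 10 16  9 12 22 16 27 31 27 33 12 14  9 13 28 29
 44 49 48 24 16 10] ((492.35284423828125, -207.35809326171875), (80.9373779296875, 82.40837860107422), 79.8786392211914)
wrist 8075 [  36   37   32   43   29   41   41   32   49   66  173  228  289  672
  910  448   46    8   37   68  189  453 1832 1991  321    4    0    0
    0    0] ((492.217041015625, -195.9840850830078), (55.40818786621094, 80.27381134033203), 80.98089599609375)
```

The canister stayed down (shoulder still at 94 mm) and the force is only about the cap's weight. I'll carry on to about 37 mm of total lift.

Emit:
move_arm --moves '[{"turn": [0,0,0],"translation": [0,0,-4],"hand": 0.4},{"turn": [0,0,0],"translation": [0,0,-5],"hand": 0.4},{"turn": [0,0,0],"translation": [0,0,-6],"hand": 0.4},{"turn": [0,0,0],"translation": [0,0,-6],"hand": 0.4},{"turn": [0,0,0],"translation": [0,0,-6],"hand": 0.4},{"turn": [0,0,0],"translation": [0,0,-6],"hand": 0.4},{"turn": [0,0,0],"translation": [0,0,-5],"hand": 0.4},{"turn": [0,0,0],"translation": [0,0,0],"hand": 0.4},{"turn": [0,0,0],"translation": [0,0,0],"hand": 0.4},{"turn": [0,0,0],"translation": [0,0,0],"hand": 0.4}]'

```text
time_s: 12.68
eef_pos: [489.6, -209.5, 165.8]
ee_rot: [-0.0, 0.843, 0.537, -0.0]
force: [0.8, 0.0, -0.5]
grip_width: 0.722
grip_force: 121.7
```

```bash
python3 chk.py; cp $(ls -t pics/scene_1*.png|head -1) pics/end.png; python3 -c "
import cv2;a=cv2.imread('pics/end.png')[90:240,180:340];cv2.imwrite('pics/end.png',cv2.resize(a,None,fx=4,fy=4))"
```

```text
[ 489.59173195 -209.52553021  165.75096721] 65.02034041513204 [ 0.80872854  0.04376557 -0.50977582] [-0.03763187 -0.00880938  0.01713087] -0.18852971359630136 12.6833
scene 606 [18  9 12 11 12 12 10 17 15  9 18 17 19 20 25 37 27 15 13 15 13 15 27 45
 49 51 39 21  8  7] ((492.5913391113281, -207.62477111816406), (82.22592163085938, 78.06459045410156), 81.73709106445312)
wrist 6518 [  19   22   21   17   21   19   24   18   24   50  134  168  250  531
  665  295   25    5   17   49  149  394 1753 1533  228   16   20   16
   19   16] ((491.122314453125, -203.56642150878906), (71.09613037109375, 80.23298645019531), 81.09613800048828)
```

View pics/end.png

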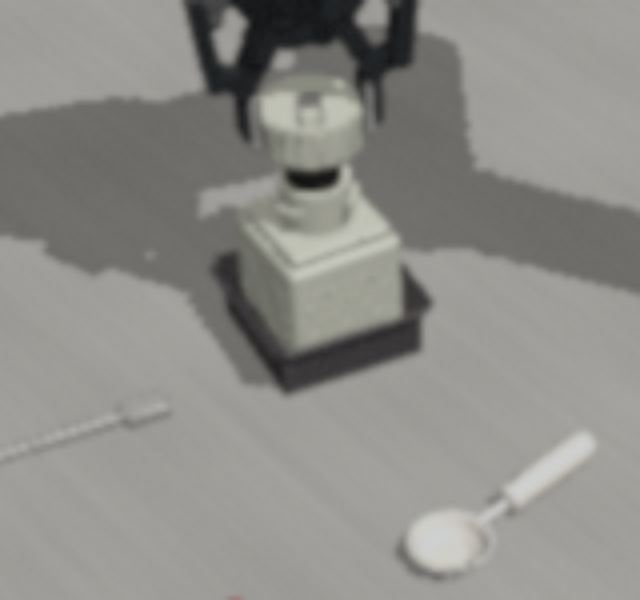

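The picture shows the cap held level at (312,120), clear above the neck and black seal (312,175), with the canister seated in the cradle. The cap's lower edge is about 143 mm above the underside, so I'm handing in.

```bash
python3 -c "
from rig import finish_job
print(finish_job())"
```

```text
the job is handed in; nothing more can be done
None
```

The job is handed in at about 13 s: the yerbera is seated in the cradle, and the cap was unscrewed about 65° and is held level about 143 mm above the yerbera's underside; no verdict was shown.

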